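# Close the dye pot with its twin under the hold-down press

## Robot

A 7-joint arm with a two-finger parallel gripper is mounted at the origin on the work surface. World frame = base frame: x ahead of the robot, y to its left, z up, the work surface at z = 0. Lengths are in mm, angles in rad, forces in N, time in s.
With the tool pointing down it reaches from about 425 to 1025 mm from the base axis. Payload 3.6 kg.
Tool frame: the origin (TCP) lies at the very end of the fingers, on their centre line; the grasp point (between the pads) lies 19 mm behind it; z points along the fingers, y is the line along which they close (so a half turn about z gives the same grasp; the last joint's range is limited). The gripper opens to 85 mm and grips with 20 to 120 N. Pads are 22 mm wide; open, the fingers measure 114 mm over their backs; the gripper's body (76 mm by 85 mm) begins 54 mm behind the grasp point. The pads swing forward as they close: fully open they stand 13 mm farther back than shut.
Start: joints at [-1.397, 0.591, 0.048, 1.609, -0.033, 0.943, -0.034], TCP at [191.139, 699.354, 231.302] pointing down, gripper open.
Joint ranges: [-2.69, 2.69], [-0.47, 2.24], [-1.27, 1.36], [0.19, 2.51], [-1.53, 4.68], [0.08, 2.07], [-3.09, 3.09]. Speed limits (rad/s): [2.57, 2.57, 3.14, 3.14, 3.14, 3.14, 3.14].

## Interface

Orientations are given as a 3x3 rotation matrix whose columns are the frame's x, y, z axes.
In Python, from plant import r gives the robot as it stands.
- The arm moves only by the tool drive_tool, never from a script. Its argument "steps" is a list that holds one entry, the list of rows, each a list of 7 numbers: the finger opening in m, from 0 to 0.0854, then the shift along the world's x, y, z in m, then the turn, a rotation vector about the world's x, y, z in degrees. In form: [[[gripper, tx, ty, tz, wx, wy, wz], ...]]. A call has exactly 5 rows; each row shifts and turns the commanded pose from where the row before left it; what a row does not reach is not made up. A row lasts 1/8 s, in which the tool goes at most 62.5 mm and 10.7 degrees, less where a joint would pass 70% of its speed; a pose out of reach is approached as far as the arm can. A call with a gripper value outside its range is refused whole. The fingers move at their own pace and stop on an object; the grip force is fixed at half the most. Time passes only in rows, so rows that do not move let the fingers close, or fill a call up. It gives the time, the measured TCP pose, the force and the opening at its end, in the units of the state.
- r.get_obs(): the state, without advancing time (a new reading comes with each control period).
- r.snapshot(name): name is "side" or "top"; returns a dict with "pixels" (480x640x3 uint8, red, green, blue), "range_z" (480x640 float32, mm along the optical axis (not along the pixel's ray), 0 where there is no reading), "K" (3x3 intrinsics, pixels), "R" (3x3) and "t" (3): a world point X has camera coordinates R X + t. Camera axes: x right, y down, z forward; pixel columns grow to the right and rows downward; lengths in mm; the calibration is good to about 2 mm. A picture is of the moment at which its call begins.
- r.finish_job(): hands the job in, once; it reports no verdict.
The state is a dict: "time": time; "q": joint angles; "joint_vel": joint speeds; "joint_torque": joint torques, N m; "position": TCP position; "tool_rot": TCP orientation; "ft_force": force on the tool from outside, world axes, zero at the start; "ft_torque": the same for the moment, N m; "width": finger opening in mm.
Only numpy, scipy, OpenCV 4.12 (cv2) and the standard library are available. Lean on these libraries where they do the work, as an engineer would, in place of code of your own. Each camera call takes 0.05 s, during which the arm holds its last target. There are 200 camera calls.

## Task

Close the dye pot that stands in the hold-down press: take the pot of the same height from the draining rack, set it mouth-down on the standing pot, rim on rim and centred, without dropping it, and let go of it. Then gently swing the press arm down until its foot bears on the upturned pot, and let go. Leave the standing pot in its place in the press, and the shorter and the taller pot in the rack.

Things in the scene. Friction and masses are not known exactly. Their poses are not given: they have to be found in the camera images.
- pot: white stoneware pot, open cylinder 64 mm outer diameter, 65 mm tall, wall 6 mm, about 0.16 kg, loose, standing mouth-up on the press's base plate (its top 20 mm above the table) about under the arm's foot; origin at the centre of its mouth (rim plane), z axis out of the mouth (up)
- twin: loose white stoneware pot identical to the standing one (64 mm outer diameter, 65 mm tall, wall 6 mm, closed bottom 7 mm), about 0.16 kg. It lies in any one of the rack's three cradles, its axis 35 degrees from vertical, mouth down and towards the robot, closed bottom up and away from it; origin at the centre of its mouth, z axis out of the mouth, so the bottom's outer face is at z = -65 mm. Its sides are free to grasp over their whole length
- short: as twin, but only 45 mm tall; lies in another cradle; to be left in the rack
- tall: as twin, but 95 mm tall; lies in another cradle; to be left in the rack
- rack: draining rack of bent steel rod, fixed, about 340 mm wide, legs at its two ends only, under 95 mm high; three cradles 95 mm apart along its y axis; each holds a pot on two rods beneath it, with its mouth against two upturned rod ends; the pots' mouth centres lie at x = 0, y = -95, 0, 95, z = 45 mm of the rack's frame (origin on the table) and their axes point along (-0.574, 0, -0.819) of it; a pot lifts freely away along its own axis or straight up
- press: fixed hold-down press: grey base plate 180 x 100 x 20 mm; origin on the table under the centre of the pot's place; x axis from there to the column, which stands 80 to 110 mm out on the x axis and is 44 mm wide along y; its top with the hinge is at 190 mm
- beam: the press arm, 165 mm long; origin on the hinge axis, x axis pointing away from the handle (so the handle is at x = -160 mm), z axis up when it is level over the pot's place. It starts raised past upright, some 100 to 110 degrees up from level, leaning away from the pot, and swings from there to 17 degrees below level. A stiff friction hinge (0.5 N m, some 3 N at the handle): it stays where it is left.
- foot_mount (a point): point of the arm 90 mm from the hinge, through which the foot's stem is screwed. The foot is a sprung rubber dome of 24 mm diameter (1.5 N/mm, 12 mm travel); its lowest point is 18 to 32 mm below this point with the arm level, differing from case to case, so it meets the upturned pot 6 degrees above to 6 below level: found by feel; some 5 N more at the handle is firm enough
- beam_hinge (a point): hinge axis of the arm, along y of the press, 90 mm from the pot's place and 175 mm above the table
- beam_bar (a point): middle of the arm's handle: a round cross-bar of 14 mm diameter and 100 mm length along y of the press, at the end of the arm 160 mm from the hinge (5 mm above the hinge's level when the arm is level); the arm itself, a flat bar 16 mm wide and 10 mm thick, joins it in the middle, so 40 mm of round bar is free on either side of it, and a pinch there can pivot as the arm swings
Things that resemble listed ones, but are neither listed nor needed, are in the scene too. What is shaped like the twin but blue is not meant.

How it is judged (in metres and radians):
On the way, in this order (a step that is already met when the one before it is completed fails the run):
1. the twin rests mouth-down and centred on the standing pot, rim on rim, let go of (distance between twin and pot below 0.006 m and horizontal distance between twin and pot below 0.005 m and angle between twin's own z axis and vertical above 3.07 rad and contact force between each of the fingers, beam and twin below 0.1 N), for 0.2 s.
2. the foot of the lowered arm bears on the upturned pot (contact force between beam and twin above 0.8 N), for 0.2 s.
At the end, for the whole second after the job is handed in: twin at rest mouth-down on the pot, mouth centres within 5 mm sideways (6 mm in all), axis within 4 degrees of vertical; pot upright, within 15 mm of its start; arm down, its foot bearing on the twin with over 0.8 N by itself; short and tall pot within 20 mm of their starts (distance between twin and pot below 0.006 m and horizontal distance between twin and pot below 0.005 m and angle between twin's own z axis and vertical above 3.07 rad and angle between pot's own z axis and vertical below 0.07 rad and distance of pot from where it was at the start of the episode below 0.015 m and contact force between beam and twin above 0.8 N and linear speed of each of twin, pot below 0.01 m/s and distance of each of short, tall from where it was at the start of the episode below 0.02 m); the robot touches nothing.
It fails at once if the twin is dropped: let go of more than 6 mm above the standing pot's rim (contact force between the fingers and twin below 0.01 N and horizontal distance between twin and pot below 0.03 m and z of twin in the frame of pot above 0.006 m).
It fails at once if the pots are pressed together hard (over 50 N) (contact force between twin and pot above 50 N).
It fails at once if the short or the tall pot is taken out of the rack or upset (distance of any of short, tall from where it was at the start of the episode above 0.04 m).
It also fails if it takes over 72 s, if anything falls off the work surface, if the arm or the gripper's body presses on something with over 40 N, if the wrist force passes 120 N, or if a joint passes its speed limit or range.

## Working session

There is one attempt and no reset: what is moved stays moved. The work goes in short steps, Python scripts to look and compute and a tool call to move; the robot and the scene stay as the last step left them, time stands still between calls to the robot, and variables do not carry over. Pictures are saved under pics/ and viewed, on a budget of 10 in all, crops included, one or two more only if the job needs it, and the job is handed in when it is done.

Besides the shell and the picture viewer there is one more tool, called after "Call:" as name([rows], argument=value, ...), one row to a line, values as JSON. drive_tool: Moves the arm, as the interface text tells. Its arguments: {"type":"object","properties":{"steps":{"type":"array","items":{"type":"array","items":{"type":"array","items":{"type":"number"}}}}},"required":["steps"]}

```bash
mkdir -p pics; ls; cat > h.py <<'E'
import numpy as np, cv2
from plant import r
def shot(name):
    s=r.snapshot(name); np.savez(f'/tmp/{name}.npz',**s); return s
def cloud(s):
    K=np.array(s['K']);R=np.array(s['R']);t=np.array(s['t']);Z=s['range_z'].astype(float)
    v,u=np.mgrid[0:480,0:640]
    P=np.stack([(u-K[0,2])/K[0,0]*Z,(v-K[1,2])/K[1,1]*Z,Z],-1)
    W=(P-t)@R; W[Z==0]=np.nan
    return W
def save(s,f,crop=None,scale=1):
    im=s['pixels'][...,::-1]
    if crop: a,b,c,d=crop; im=im[b:d,a:c]
    cv2.imwrite('pics/'+f,cv2.resize(im,None,fx=scale,fy=scale,interpolation=cv2.INTER_CUBIC))
E
python3 - <<'E'
from h import *
for n in('side','top'):
    s=shot(n); save(s,n+'1.png'); print(n,s['K'],s['R'],s['t'])
print(r.get_obs())
E
```

```text
pics
side [[502.36827309   0.         316.87315809]
 [  0.         502.36827309 241.39650407]
 [  0.           0.           1.        ]] [[-9.56410516e-01 -2.92025463e-01  2.30736123e-04]
 [-1.86906690e-01  6.11529301e-01 -7.68828851e-01]
 [ 2.24376500e-01 -7.35359125e-01 -6.39454568e-01]] [473.56964632 247.58287937 884.31332746]
top [[590.88293506   0.         320.65755226]
 [  0.         590.88293506 237.08766611]
 [  0.           0.           1.        ]] [[ 5.36726855e-02 -9.98558546e-01 -2.71515526e-04]
 [-9.70661372e-01 -5.21093813e-02 -2.34736264e-01]
 [ 2.34383754e-01  1.28624753e-02 -9.72059058e-01]] [-102.30343532  530.47680983 1376.6288626 ]
{'time': 0.1, 'q': array([-1.39747973,  0.59203615,  0.04827541,  1.60973228, -0.03327587,
        0.94270259, -0.03366906]), 'joint_vel': array([ 7.42213068e-06, -7.20444473e-04,  2.67788568e-05, -2.13774271e-03,
       -1.22264581e-03, -1.36383170e-03,  6.22714912e-04]), 'joint_torque': array([ 4.79022929e-03, -5.49996793e+01,  1.55333832e+00, -1.98824215e+01,
        9.72121954e-03,  3.86739746e-03,  1.40290570e-05]), 'position': array([190.93234356, 698.60973656, 230.23384861]), 'tool_rot': array([[-9.64654268e-01,  2.63518422e-01, -4.30064902e-04],
       [ 2.63518746e-01,  9.64652140e-01, -2.02957589e-03],
       [-1.19967607e-04, -2.07116921e-03, -9.99997848e-01]]), 'ft_force': array([-0.29214308, -0.03387678,  0.86844961]), 'ft_torque': array([ 0.01234531, -0.07477292,  0.02076403]), 'width': 85.29554310643196}
```

View pics/side1.png

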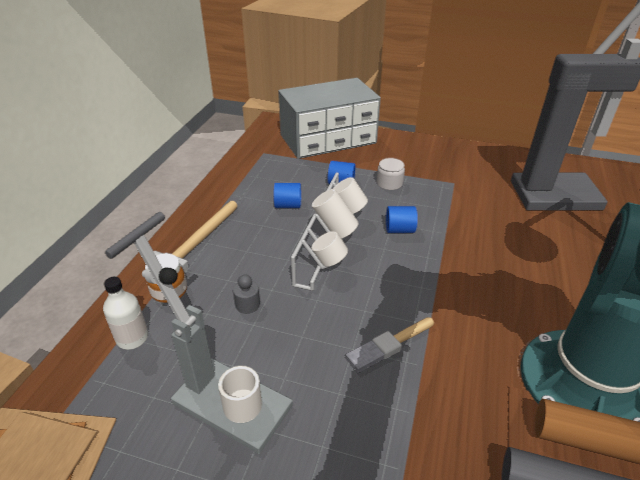

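View pics/top1.png

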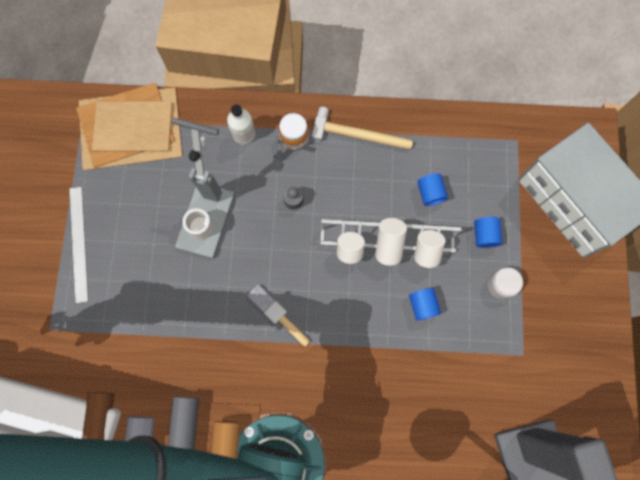

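Side view: the three white rack pots are at (329,248), (335,214) and (349,196). The standing pot is at (240,393) in the press, and the raised arm's bar is at (137,235). Top view: the rack pots are at (350,248) short, (391,242) tall and (429,248) middle height. Lookalikes are the blue pots at (432,189), (488,231) and (425,303), and a white pot off the rack at (507,283). My candidate twin is the one at (429,248). I'll check lengths by measurement.

```bash
python3 - <<'E'
from h import *
S={n:dict(np.load(f'/tmp/{n}.npz')) for n in('side','top')}
W=cloud(S['top']);Ws=cloud(S['side'])
ax=np.array([-.574,0,-.819])
for n,w,box in(('top',W,(310,200,470,280)),('side',Ws,(285,165,375,290))):
    im=S[n]['pixels'].astype(int); hsv=cv2.cvtColor(S[n]['pixels'],cv2.COLOR_RGB2HSV)
    m=((im.min(-1)>130)&(hsv[...,1]<40)).astype(np.uint8); m=cv2.morphologyEx(m,cv2.MORPH_OPEN,np.ones((7,7)))
    mm=np.zeros_like(m);a,b,c,d=box;mm[b:d,a:c]=m[b:d,a:c]
    nn,l,st,ce=cv2.connectedComponentsWithStats(mm)
    for i in range(1,nn):
        if st[i,4]<60: continue
        P=w[l==i];P=P[~np.isnan(P[:,0])]
        print(n,ce[i].round(),st[i],P.mean(0).round(1) if len(P) else 0,np.percentile(P,[2,98],axis=0).round(1).tolist())
# standing pot rim in top
for n,w,box in(('top',W,(170,180,240,260)),('side',Ws,(205,360,275,430))):
    a,b,c,d=box; P=w[b:d,a:c].reshape(-1,3); P=P[np.abs(P[:,2]-85)<4]; print(n,'rim',len(P),P.mean(0),((P.max(0)+P.min(0))/2), np.ptp(P,axis=0))
    q=w[b-20:d+30,a-30:c+30].reshape(-1,3); q=q[np.abs(q[:,2]-20)<4]
    rc=cv2.minAreaRect(q[:,:2].astype(np.float32)); print('plate',len(q),rc, cv2.boxPoints(rc).round().tolist())
for n,u,v in(('side',137,235),('side',112,252),('side',160,217),('side',137,252),('side',190,320),('side',150,250),('top',194,127),('top',176,122),('top',216,131),('top',200,140)):
    w={'top':W,'side':Ws}[n]; print(n,u,v,np.nanmedian(w[v-1:v+2,u-1:u+2].reshape(-1,3),axis=0).round(1))
save(S['top'],'rack.png',(310,190,540,320),3.4)
E
```

```text
top [390. 240.] [ 376  216   31   50 1271] [ 528.3 -239.5   95.6] [[479.8, -273.8, -1.5], [611.2, -210.3, 137.3]]
top [429. 246.] [ 414  225   31   44 1103] [ 522.3 -334.5   80. ] [[478.6, -371.2, -2.3], [595.5, -304.9, 113.3]]
top [349. 246.] [335 230  30  35 861] [ 514.9 -143.8   66.6] [[478.4, -176.2, -3.3], [570.4, -113.1, 96.3]]
side [338. 219.] [ 312  178   55   88 2790] [ 514.6 -224.3   86.6] [[479.0, -353.9, 34.1], [564.5, -114.4, 133.3]]
top rim 175 [561.69673106 227.60290698  84.5175381 ] [583.34927807 223.06604262  84.93734594] [124.55964775  77.27034415   7.84766769]
plate 1354 ((517.7159423828125, 201.58470153808594), (301.836181640625, 177.07261657714844), 20.394832611083984) [[345.0, 232.0], [407.0, 66.0], [690.0, 171.0], [628.0, 337.0]]
side rim 446 [553.17963128 232.04644832  84.2403287 ] [553.29677383 230.99613937  84.64772477] [63.17992792 63.76630768  7.20536018]
plate 3369 ((576.5081787109375, 224.58323669433594), (101.39156341552734, 179.99208068847656), 77.0263900756836) [[477.0, 195.0], [653.0, 155.0], [676.0, 254.0], [500.0, 294.0]]
side 137 235 [689.8 200.9 324.6]
side 112 252 [700.  243.5 326.5]
side 160 217 [680.1 156.5 325.8]
side 137 252 [1593.6 -775.4 -745.9]
side 190 320 [632.3 207.1 178.4]
side 150 250 [679.6 195.3 296.8]
top 194 127 [690.8 197.  327.6]
top 176 122 [700.  234.9 329.6]
top 216 131 [683.7 150.2 328.7]
top 200 140 [680.2 193.  283.8]
```

View pics/rack.png

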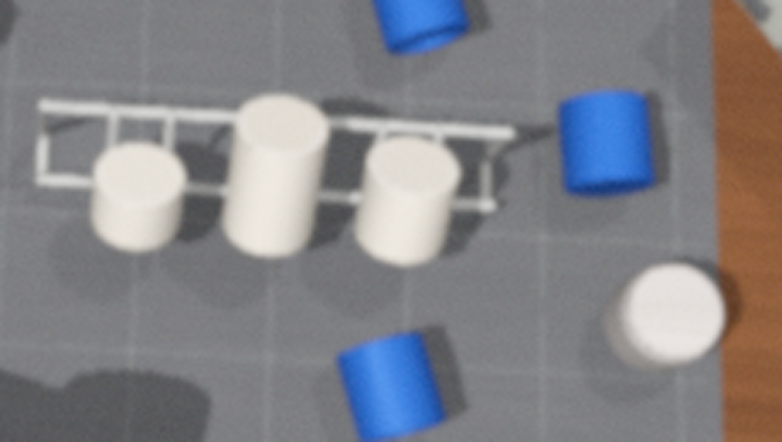

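Crop: short at (138,195), tall at (275,175), twin at (408,200) in the crop. The blue pots and the loose white pot at (672,315) are off the rack. So the twin is the rightmost rack pot. Next I'll fit its pose.

```bash
cat > fit.py <<'E'
from h import *
from scipy.optimize import least_squares
S={n:dict(np.load(f'/tmp/{n}.npz')) for n in('side','top')}
W=cloud(S['top']);Ws=cloud(S['side'])
Wa=np.vstack([W.reshape(-1,3)[(S['top']['pixels'].min(-1)>130).ravel()],Ws.reshape(-1,3)[(S['side']['pixels'].min(-1)>120).ravel()]])
def fit(y0,L,lab):
    P=Wa[(np.abs(Wa[:,1]-y0)<34)&(Wa[:,2]>30)&(Wa[:,0]>455)&(Wa[:,0]<600)]
    c,s=np.cos(np.radians(35)),np.sin(np.radians(35))
    def dist(p):
        a=np.array([-s*np.cos(p[0]),-s*np.sin(p[0]),-c]); d=P-np.array([p[1],p[2],45+p[3]])
        t=d@a; rr=np.linalg.norm(d-t[:,None]*a,axis=1)
        q=np.stack([rr-32,np.abs(t+L/2)-L/2],1)  # signed distance to solid cylinder
        return np.where(q.max(1)<0,q.max(1),np.hypot(*np.maximum(q,0).T))
    o=least_squares(dist,[0,490,y0,0],loss='soft_l1',f_scale=1.5)
    print(lab,L,len(P),'yaw',np.degrees(o.x[0]).round(1),'mouth',o.x[1:].round(1)+[0,0,45],'med|d|',np.median(abs(o.fun)).round(2),o.cost.round(0))
for y in(-335,-240,-144):
    for L in(45,65,95): fit(y,L,y)
E
python3 fit.py
```

```text
-335 45 1730 yaw 4.6 mouth [ 511.4 -336.8   59.1] med|d| 1.73 6582.0
-335 65 1730 yaw -1.1 mouth [ 500.7 -335.6   43.8] med|d| 1.22 3204.0
-335 95 1730 yaw -0.8 mouth [ 483.5 -335.5   19.2] med|d| 1.23 3223.0
-240 45 2478 yaw 49.1 mouth [ 526.6 -244.7   78.6] med|d| 6.13 25742.0
-240 65 2478 yaw 4.6 mouth [ 516.7 -242.3   65.8] med|d| 1.98 11467.0
-240 95 2478 yaw -0.6 mouth [ 500.9 -240.8   43.4] med|d| 1.08 2873.0
-144 45 1915 yaw 0.2 mouth [ 501.5 -145.9   43.7] med|d| 1.46 11199.0
-144 65 1915 yaw 2.5 mouth [ 504.1 -146.2   46.7] med|d| 2.46 12406.0
-144 95 1915 yaw 1.4 mouth [ 500.8 -146.1   41.9] med|d| 2.11 11961.0
```

```bash
python3 - <<'E'
from h import *
S={n:dict(np.load(f'/tmp/{n}.npz')) for n in('side','top')}
for n in S:
    P=cloud(S[n]).reshape(-1,3)
    for a,b in((-300,-280),(-205,-185),(-395,-375)):
        Q=P[(P[:,1]>a)&(P[:,1]<b)&(P[:,0]>420)&(P[:,0]<600)&(P[:,2]>12)]
        # only bright
        print(n,a,len(Q)); print(Q[np.argsort(Q[:,0])][::max(1,len(Q)//14)].round().astype(int).tolist())
s=S['side'];w=cloud(s)
# press: rim by colour-free height, circle
P=w[360:430,205:275].reshape(-1,3);Q=P[np.abs(P[:,2]-84)<3];c,rad=cv2.minEnclosingCircle(Q[:,:2].astype(np.float32));print(c,rad)
E
```

```text
side -300 2
[[498, -300, 52], [520, -298, 81]]
side -205 25
[[514, -205, 64], [521, -204, 88], [565, -199, 84], [566, -188, 85], [566, -203, 84], [566, -196, 84], [566, -197, 81], [567, -198, 85], [567, -192, 78], [567, -192, 83], [568, -186, 85], [568, -187, 82], [568, -195, 84], [569, -204, 83], [569, -196, 86], [569, -191, 84], [570, -193, 85], [570, -186, 85], [571, -195, 86], [571, -188, 86], [571, -203, 83], [571, -204, 86], [572, -193, 84], [572, -186, 84], [573, -203, 83]]
side -395 15
[[565, -389, 82], [565, -383, 83], [565, -384, 80], [566, -394, 83], [566, -375, 82], [566, -375, 85], [567, -379, 85], [567, -390, 82], [567, -390, 87], [568, -391, 84], [569, -386, 84], [570, -391, 86], [570, -392, 83], [571, -377, 83], [572, -387, 83]]
top -300 56
[[525, -284, 26], [526, -295, 23], [527, -282, 29], [528, -294, 25], [529, -290, 22], [530, -289, 29], [532, -300, 22], [566, -298, 80], [566, -297, 88], [567, -281, 82], [568, -294, 89], [570, -283, 79], [571, -280, 83], [572, -290, 83]]
top -205 53
[[525, -204, 30], [526, -200, 22], [527, -192, 27], [528, -197, 27], [529, -205, 23], [530, -195, 28], [531, -202, 27], [531, -199, 34], [532, -189, 29], [533, -200, 15], [567, -191, 84], [567, -203, 83], [568, -201, 81], [569, -203, 88], [570, -188, 91], [571, -191, 87], [571, -199, 77], [572, -203, 85]]
top -395 51
[[525, -384, 27], [526, -382, 23], [527, -395, 33], [527, -388, 30], [528, -384, 26], [529, -378, 31], [531, -384, 25], [531, -392, 23], [565, -391, 84], [566, -378, 78], [566, -388, 88], [567, -393, 85], [568, -387, 82], [568, -378, 77], [569, -382, 84], [570, -389, 83], [572, -382, 84]]
(554.2054443359375, 231.0040740966797) 32.873226165771484
```

Call:
drive_tool([
  [[0.085,0.06,0,0.02,0,0,3],[0.085,0.06,0,0.02,0,0,3],[0.085,0.06,0,0.02,0,0,3],[0.085,0.04,-0.04,0.02,0,0,3],[0.085,0.02,-0.058,0.0,0,0,3]],
])

```text
time: 0.72
position: [432.9, 601.1, 311.5]
tool_rot: [[-1.0, 0.005, 0.003], [0.005, 1.0, 0.003], [-0.003, 0.003, -1.0]]
ft_force: [0.3, 0.2, -0.7]
width: 85.0
```

Call:
drive_tool([
  [[0.085,0.01,-0.06,0,0,0,0],[0.085,0.01,-0.06,0,0,0,0],[0.085,0.01,-0.06,0,0,0,0],[0.085,0,-0.06,0,0,0,0],[0.085,0,-0.06,0,0,0,0]],
])

```text
time: 1.35
position: [458.8, 298.9, 310.2]
tool_rot: [[-1.0, 0.005, -0.0], [0.005, 1.0, -0.001], [0.0, -0.001, -1.0]]
ft_force: [1.7, -0.3, -0.3]
width: 84.8
```

Call:
drive_tool([
  [[0.085,0,-0.06,0,0,0,0],[0.085,0,-0.06,0,0,0,0],[0.085,0,-0.06,0,0,0,0],[0.085,0.01,-0.06,0,0,0,0],[0.085,0.01,-0.06,0,0,0,0]],
])

```text
time: 1.98
position: [478.7, -0.5, 310.6]
tool_rot: [[-1.0, 0.005, 0.0], [0.005, 1.0, 0.0], [-0.0, 0.0, -1.0]]
ft_force: [0.4, 0.2, 0.2]
width: 84.6
```

Call:
drive_tool([
  [[0.085,0.02,-0.055,0,0,7,0],[0.085,0.02,-0.055,0,0,7,0],[0.085,0.02,-0.055,0,0,7,0],[0.085,0.02,-0.055,0,0,7,0],[0.085,0.02,-0.055,0,0,7,0]],
])

```text
time: 2.6
position: [579.8, -275.1, 310.4]
tool_rot: [[-0.817, 0.004, -0.576], [0.004, 1.0, 0.0], [0.576, -0.002, -0.817]]
ft_force: [1.0, -0.8, 0.7]
width: 85.1
```

Call:
drive_tool([
  [[0.085,-0.001,-0.03,-0.04,0,0,0],[0.085,-0.001,-0.03,-0.04,0,0,0],[0.085,-0.001,0,-0.04,0,0,0],[0.085,-0.002,0,-0.039,0,0,0],[0.085,0,0,0,0,0,0]],
])

```text
time: 3.22
position: [571.7, -331.9, 148.0]
tool_rot: [[-0.815, 0.004, -0.58], [0.003, 1.0, 0.003], [0.58, 0.001, -0.815]]
ft_force: [-0.7, 0.4, 0.9]
width: 85.1
```

```bash
python3 - <<'E'
from h import *
o=r.get_obs();print(o['q'].round(2),o['position'])
s=shot('side');save(s,'close.png',(260,120,460,300),3.5)
E
```

```text
[0.19 0.88 0.31 1.44 0.02 1.41 2.02] [ 571.74204532 -331.90944899  148.03415186]
```

View pics/close.png

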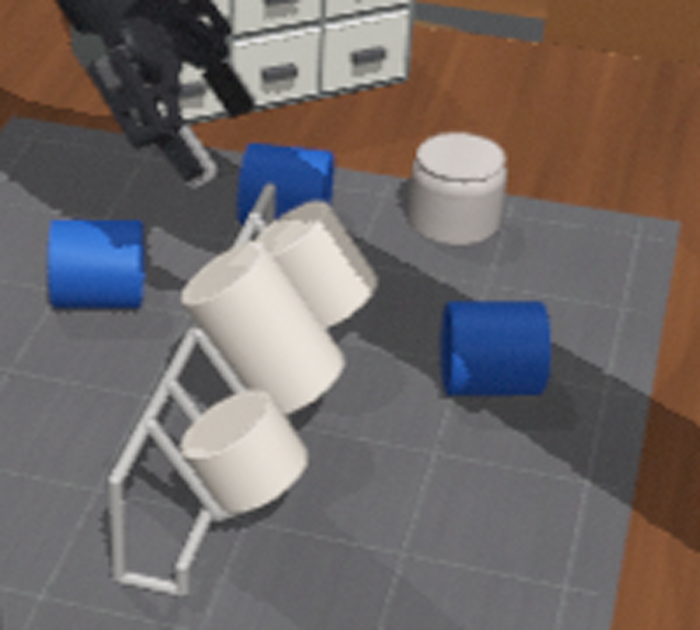

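Call:
drive_tool([
  [[0.085,0,-0.0037,0,0,0,0],[0.085,-0.011,0,-0.017,0,0,0],[0.085,-0.012,0,-0.017,0,0,0],[0.085,0,0,0,0,0,0],[0.085,0,0,0,0,0,0]],
])

```text
time: 3.9
position: [552.5, -338.0, 119.3]
tool_rot: [[-0.821, 0.004, -0.571], [0.006, 1.0, -0.001], [0.571, -0.004, -0.821]]
ft_force: [0.6, -0.4, -0.1]
width: 85.5
```

```bash
python3 - <<'E'
from h import *
for i in range(5):
    s=shot('side'); o=r.get_obs(); print(o['time'],o['position'].round(1),o['tool_rot'][:,2].round(4))
E
```

```text
3.95 [ 552.6 -337.9  119.2] [-0.5708 -0.0014 -0.8211]
4.0 [ 552.5 -337.8  118.9] [-0.5711 -0.0013 -0.8209]
4.05 [ 552.3 -337.7  118.7] [-0.5716 -0.0011 -0.8206]
4.1 [ 552.  -337.5  118.4] [-5.720e-01 -8.000e-04 -8.203e-01]
4.15 [ 551.8 -337.5  118.2] [-5.724e-01 -7.000e-04 -8.200e-01]
```

Call:
drive_tool([
  [[0.085,-0.0105,0.0017,-0.0145,0,0,0],[0.085,-0.0105,0,-0.0145,0,0,0],[0.085,-0.0105,0,-0.0145,0,0,0],[0.085,-0.01,0,-0.0142,0,0,0],[0.085,0,0,0,0,0,0]],
])

```text
time: 4.78
position: [522.9, -345.3, 74.1]
tool_rot: [[-0.833, 0.002, -0.554], [0.011, 1.0, -0.014], [0.553, -0.018, -0.833]]
ft_force: [21.2, -9.8, 55.3]
width: 85.0
```

Call:
drive_tool([
  [[0.085,0,0,0,0,0,0],[0.06,0,0,0,0,0,0],[0.05,0,0,0,0,0,0],[0.05,0,0,0,0,0,0],[0.05,0,0,0,0,0,0]],
])

```text
time: 5.4
position: [523.7, -340.4, 78.6]
tool_rot: [[-0.831, 0.003, -0.557], [0.007, 1.0, -0.006], [0.557, -0.009, -0.831]]
ft_force: [23.4, 0.8, 75.9]
width: 62.6
```

Call:
drive_tool([
  [[0.05,0.003,0,0.004,0,0,0],[0.05,0.003,0,0.004,0,0,0],[0.05,0.002,0,0.003,0,0,0],[0.05,0.0,0,0,0,0,0],[0.05,0,0,0,0,0,0]],
])

```text
time: 6.02
position: [523.7, -341.2, 79.7]
tool_rot: [[-0.825, 0.003, -0.565], [0.008, 1.0, -0.008], [0.565, -0.011, -0.825]]
ft_force: [11.7, -3.9, 36.4]
width: 62.8
```

```bash
python3 - <<'E'
from h import *
o=r.get_obs();print(o['position'],o['ft_force'],o['ft_torque'],o['q'].round(2))
s=shot('side');t=shot('top')
a=cv2.resize(s['pixels'][150:300,260:400],(400,428));b=cv2.resize(t['pixels'][170:290,320:460],(400,343))
im=np.zeros((428,800,3),np.uint8);im[:428,:400]=a;im[:343,400:]=b
cv2.imwrite('pics/grasp.png',im[...,::-1])
E
```

```text
[ 523.70914509 -341.20533879   79.70479707] [11.69246864 -3.8614302  36.37897224] [ 1.27484007  1.27757016 -0.17786645] [0.21 0.9  0.31 1.59 0.03 1.22 2.02]
```

View pics/grasp.png

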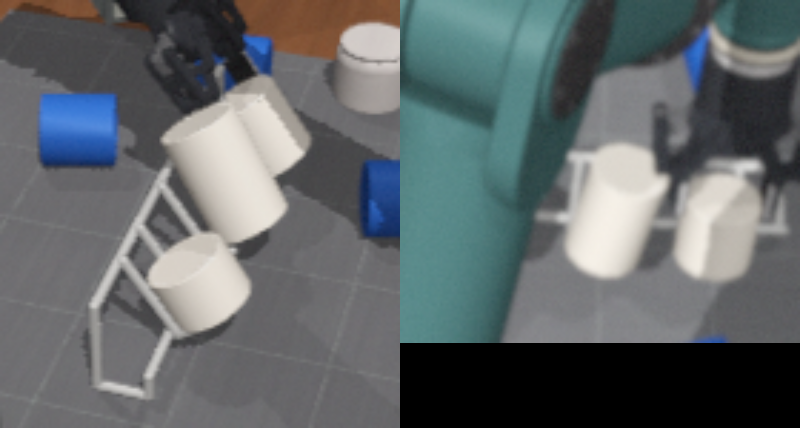

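Call:
drive_tool([
  [[0.05,0.003,-0.003,0.005,0,0,0],[0.05,0.002,-0.002,0.004,0,0,0],[0.073,0,0,0,0,0,0],[0.073,0.006,0,0.008,0,0,0],[0.073,0.012,0,0.017,0,0,0]],
])

```text
time: 6.75
position: [538.9, -339.7, 103.6]
tool_rot: [[-0.817, 0.005, -0.577], [0.004, 1.0, 0.002], [0.577, -0.001, -0.817]]
ft_force: [0.1, -0.6, -0.3]
width: 73.0
```

Call:
drive_tool([
  [[0.073,0.02,0,0.029,0,0,0],[0.073,0.02,0,0.029,0,0,0],[0.073,0,0,0.03,0,0,0],[0.073,0,0,0,0,0,0],[0.073,0,0,0,0,0,0]],
])

```text
time: 7.38
position: [579.7, -340.0, 191.5]
tool_rot: [[-0.818, 0.004, -0.575], [0.004, 1.0, 0.001], [0.575, -0.002, -0.818]]
ft_force: [-0.3, -0.2, -0.3]
width: 73.0
```

```bash
python3 - <<'E'
from h import *
o=r.get_obs();print(o['position'],o['ft_force'],o['q'].round(2))
shot('side');t=shot('top');save(t,'after.png',(310,170,490,290),4)
E
python3 fit.py
```

```text
[ 579.69339989 -340.00717946  191.54668031] [-0.30925444 -0.22622101 -0.26556558] [0.19 0.84 0.32 1.4  0.03 1.48 2.04]
-335 45 1799 yaw 6.6 mouth [ 509.6 -340.7   59.9] med|d| 1.83 9506.0
-335 65 1799 yaw 0.3 mouth [ 498.9 -339.6   44.6] med|d| 1.27 5990.0
-335 95 1799 yaw 0.5 mouth [ 481.7 -339.9   20.1] med|d| 1.29 6015.0
-240 45 2475 yaw 51.6 mouth [ 526.6 -244.1   78.9] med|d| 6.06 27801.0
-240 65 2475 yaw 4.4 mouth [ 516.4 -241.6   65.9] med|d| 1.9 13503.0
-240 95 2475 yaw -0.4 mouth [ 500.6 -240.2   43.3] med|d| 0.99 4700.0
-144 45 1049 yaw 1.2 mouth [ 501.6 -146.    43.8] med|d| 1.33 5320.0
-144 65 1049 yaw 4.2 mouth [ 504.1 -146.4   46.7] med|d| 2.05 5623.0
-144 95 1049 yaw 3.1 mouth [ 501.1 -146.4   42.5] med|d| 1.8 5397.0
```

View pics/after.png

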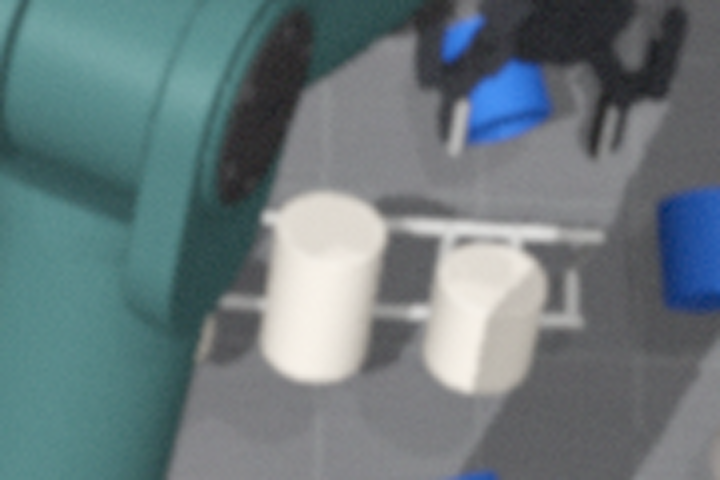

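Top view: the tall pot is unmoved and the twin shifted about 4 mm in y but is still seated. The gripper's knuckles are wider than its fingers, and the first descent stopped on the tall pot at my full opening. I'll retry with a narrower opening and a shallower grasp.

Call:
drive_tool([
  [[0.072,-0.012,0,-0.033,0,0,0],[0.072,-0.012,0,-0.033,0,0,0],[0.072,-0.012,0,-0.017,0,0,0],[0.072,-0.006,0,-0.0085,0,0,0],[0.072,0,0,0,0,0,0]],
])

```text
time: 8.1
position: [537.7, -340.5, 100.7]
tool_rot: [[-0.818, 0.005, -0.575], [0.005, 1.0, 0.001], [0.575, -0.002, -0.818]]
ft_force: [-1.1, 0.3, -0.7]
width: 72.0
```

Call:
drive_tool([
  [[0.072,-0.0045,0,-0.0065,0,0,0],[0.072,-0.0045,0,-0.0065,0,0,0],[0.072,-0.0045,0,-0.0065,0,0,0],[0.072,0,0,0,0,0,0],[0.072,0,0,0,0,0,0]],
])

```text
time: 8.72
position: [525.2, -340.7, 82.0]
tool_rot: [[-0.819, 0.004, -0.573], [0.005, 1.0, -0.0], [0.573, -0.003, -0.819]]
ft_force: [-0.6, -0.2, -0.7]
width: 72.0
```

Call:
drive_tool([
  [[0.072,-0.002,0,-0.003,0,0,0],[0.072,-0.002,0,-0.003,0,0,0],[0.072,0,0,0,0,0,0],[0.072,0,0,0,0,0,0],[0.072,0,0,0,0,0,0]],
])

```text
time: 9.35
position: [521.1, -340.8, 75.9]
tool_rot: [[-0.819, 0.004, -0.573], [0.005, 1.0, -0.0], [0.573, -0.003, -0.819]]
ft_force: [-0.4, -0.2, 0.1]
width: 71.9
```

Call:
drive_tool([
  [[0.072,-0.002,0,-0.003,0,0,0],[0.072,0,0,0,0,0,0],[0.072,0,0,0,0,0,0],[0.072,0,0,0,0,0,0],[0.072,0,0,0,0,0,0]],
])

```text
time: 9.98
position: [518.8, -340.9, 72.9]
tool_rot: [[-0.819, 0.004, -0.574], [0.005, 1.0, -0.0], [0.574, -0.003, -0.819]]
ft_force: [-0.8, -1.6, 1.9]
width: 72.1
```

Call:
drive_tool([
  [[0.05,0,0,0,0,0,0],[0.05,0,0,0,0,0,0],[0.05,0,0,0,0,0,0],[0.05,0,0,0,0,0,0],[0.05,0,0,0,0,0,0]],
])

```text
time: 10.6
position: [519.4, -340.2, 73.1]
tool_rot: [[-0.819, 0.004, -0.573], [0.005, 1.0, 0.001], [0.573, -0.002, -0.819]]
ft_force: [1.6, 1.6, 4.2]
width: 62.9
```

Call:
drive_tool([
  [[0.05,0.003,0,0.004,0,0,0],[0.05,0.006,0,0.008,0,0,0],[0.05,0.006,0,0.008,0,0,0],[0.05,0.006,0,0.009,0,0,0],[0.05,0.006,0,0.009,0,0,0]],
])

```text
time: 11.22
position: [546.4, -340.6, 111.5]
tool_rot: [[-0.819, 0.004, -0.574], [0.005, 1.0, 0.0], [0.574, -0.003, -0.819]]
ft_force: [-0.4, 0.5, -1.9]
width: 62.9
```

Call:
drive_tool([
  [[0.05,0.01,0,0.02,0,0,0],[0.05,0.01,0,0.03,0,0,0],[0.05,0,0,0.03,0,0,0],[0.05,0,0,0.03,0,0,0],[0.05,0,0,0.03,0,0,0]],
])

```text
time: 11.85
position: [566.7, -340.9, 252.5]
tool_rot: [[-0.82, 0.004, -0.572], [0.005, 1.0, -0.001], [0.572, -0.004, -0.82]]
ft_force: [0.3, 0.9, -1.7]
width: 63.1
```

```bash
python3 - <<'E'
from h import *
s=shot('side');save(s,'lift.png',(240,60,460,310),2.4)
E
```

```text
(no output)
```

View pics/lift.png

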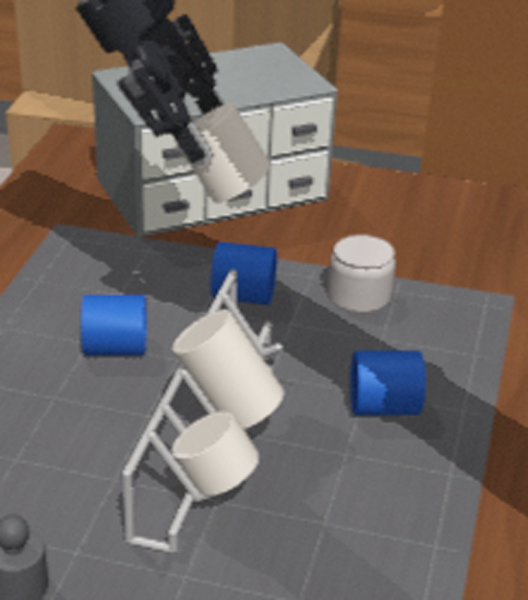

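Call:
drive_tool([
  [[0.05,-0.002,0.05,0.01,0,-7,0],[0.05,-0.002,0.05,0.01,0,-7,0],[0.05,-0.003,0.05,0.01,0,-7,0],[0.05,-0.003,0.05,0,0,-7,0],[0.05,-0.003,0.05,0,0,-7,0]],
])

```text
time: 12.52
position: [553.4, -89.3, 281.7]
tool_rot: [[-1.0, 0.005, 0.006], [0.005, 1.0, 0.0], [-0.006, 0.0, -1.0]]
ft_force: [-0.4, 0.2, -1.2]
width: 63.0
```

Call:
drive_tool([
  [[0.05,0,0.05,0,0,0,-3],[0.05,0,0.05,0,0,0,-3],[0.05,0,0.05,0,0,0,-3],[0.05,0,0.05,0,0,0,-3],[0.05,0,0.04,0,0,0,-1]],
])

```text
time: 13.15
position: [552.9, 151.7, 281.0]
tool_rot: [[-0.973, 0.229, 0.001], [0.229, 0.973, 0.0], [-0.0, 0.0, -1.0]]
ft_force: [-0.3, -1.4, -1.2]
width: 63.1
```

Call:
drive_tool([
  [[0.05,0,0.04,0,0,0,0],[0.05,0,0.03,0,0,0,0],[0.05,0,0.02,0,0,0,0],[0.05,0,0,0,0,0,0],[0.05,0,0,0,0,0,0]],
])

```text
time: 13.78
position: [553.2, 237.3, 280.8]
tool_rot: [[-0.973, 0.232, -0.0], [0.232, 0.973, -0.002], [-0.0, -0.002, -1.0]]
ft_force: [0.2, 0.5, -2.0]
width: 63.1
```

Call:
drive_tool([
  [[0.05,0,-0.006,-0.04,0,0,0],[0.05,0,0,-0.04,0,0,0],[0.05,0,0,-0.03,0,0,0],[0.05,0,0,0,0,0,0],[0.05,0,0,0,0,0,0]],
])

```text
time: 14.4
position: [554.3, 232.4, 172.1]
tool_rot: [[-0.973, 0.232, 0.002], [0.232, 0.973, 0.0], [-0.002, 0.001, -1.0]]
ft_force: [0.4, 0.7, -0.9]
width: 62.8
```

```bash
python3 - <<'E'
from h import *
o=r.get_obs();print(o['position'].round(1),o['tool_rot'].round(3).tolist())
s=shot('side');w=cloud(s);save(s,'hover.png',(130,200,330,450),2.4)
np.savez('/tmp/hover.npz',w=w,px=s['pixels'])
E
```

```text
[554.3 232.4 172.1] [[-0.973, 0.232, 0.002], [0.232, 0.973, 0.0], [-0.002, 0.001, -1.0]]
```

View pics/hover.png

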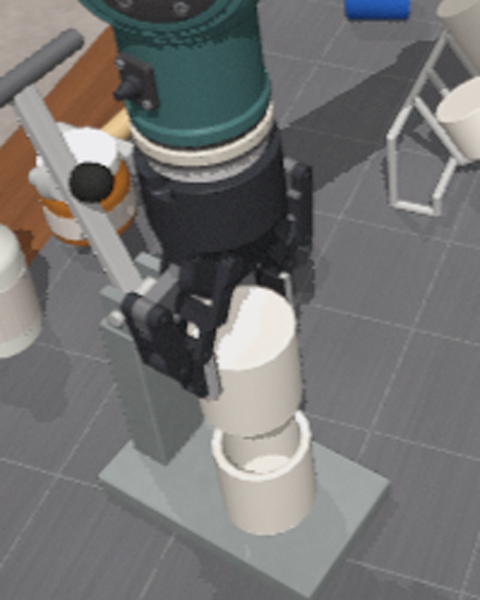

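Twin is held at crop (255,360), directly over the standing pot at (265,475), with clearance to the column. I'll fit both.

```bash
cat > fit2.py <<'E'
import numpy as np,sys
from scipy.optimize import least_squares
from h import *
def fits(w,px,zsplit):
    hs=cv2.cvtColor(px,cv2.COLOR_RGB2HSV); m=(px.min(-1)>125)&(hs[...,1]<35)
    P=w[m]; P=P[(np.hypot(P[:,0]-554,P[:,1]-231)<42)]
    out=[]
    def run(Q,tilt,lab,zc):
        def f(p):
            a=np.array([p[2],p[3],1.]);a/=np.linalg.norm(a);d=Q-[p[0],p[1],zc];t=d@a
            return np.linalg.norm(d-t[:,None]*a,axis=1)-32
        n=4 if tilt else 2
        o=least_squares(lambda p:f(np.r_[p,0,0][:4] if n==4 else np.r_[p,0,0]),np.r_[554,231,np.zeros(n-2)],loss='soft_l1',f_scale=1)
        print(lab,len(Q),o.x[:2].round(2),o.x[2:].round(4),np.median(abs(o.fun)).round(2))
    low=P[(P[:,2]>27)&(P[:,2]<min(80,zsplit))]
    low=low[np.hypot(low[:,0]-554,low[:,1]-231)>28.5]
    run(low,0,'pot',0)
    hi=P[P[:,2]>zsplit]; top=np.percentile(hi[:,2],97); 
    cap=hi[np.abs(hi[:,2]-top)<4]; print('cap z med',np.median(cap[:,2]).round(1),len(cap),'low z',np.percentile(hi[:,2],3).round(1))
    sd=hi[(hi[:,2]<top-5)]; sd=sd[np.hypot(sd[:,0]-554,sd[:,1]-231)>26]
    run(sd,0,'twin',0); run(sd,1,'twin tilt (at z0=%d)'%(top-65),top-65)
if __name__=='__main__':
    d=np.load('/tmp/hover.npz'); fits(d['w'],d['px'],float(sys.argv[1]))
E
python3 fit2.py 120; python3 - <<'E'
from h import *
d=np.load('/tmp/side.npz')
E
```

```text
pot 753 [553.99 229.95] [] 0.43
cap z med 367.4 261 low z 141.5
twin 1589 [553.36 233.53] [] 0.72
twin tilt (at z0=303) 1589 [554.04 233.52] [ 0.0054 -0.0002] 0.69
```

```bash
sed -i "s/hi=P\[P\[:,2\]>zsplit\]/hi=P[(P[:,2]>zsplit)\&(P[:,2]<220)]/" fit2.py; python3 fit2.py 120
```

```text
pot 753 [553.99 229.95] [] 0.43
cap z med 200.9 946 low z 140.9
twin 1013 [553.05 233.5 ] [] 0.44
twin tilt (at z0=137) 1013 [553.18 233.38] [-0.0039  0.0043] 0.43
```

Call:
drive_tool([
  [[0.05,0.001,-0.0035,-0.01,0,0,0],[0.05,0,0,-0.015,0,0,0],[0.05,0,0,-0.012,0,0,0],[0.05,0,0,0,0,0,0],[0.05,0,0,0,0,0,0]],
])

```text
time: 15.08
position: [554.1, 229.9, 133.7]
tool_rot: [[-0.973, 0.23, -0.0], [0.23, 0.973, -0.0], [0.0, -0.0, -1.0]]
ft_force: [-1.0, 0.4, -0.4]
width: 63.2
```

```bash
python3 - <<'E'
from h import *
from fit2 import fits
s=shot('side');o=r.get_obs();print(o['position'].round(1),o['ft_force'].round(1),o['tool_rot'][:,2].round(4)); fits(cloud(s),s['pixels'],102)
E
```

```text
[554.3 230.  134. ] [-0.1  1.  -2.5] [ 5.e-04  2.e-04 -1.e+00]
pot 746 [554.   229.99] [] 0.41
cap z med 162.5 870 low z 105.3
twin 884 [552.95 231.01] [] 0.46
twin tilt (at z0=99) 884 [552.95 230.8 ] [0.0008 0.0075] 0.45
```

Call:
drive_tool([
  [[0.05,0.001,-0.001,-0.004,0,0,0],[0.05,0,0,-0.004,0,0,0],[0.05,0,0,0,0,0,0],[0.05,0,0,-0.001,0,0,0],[0.05,0,0,0,0,0,0]],
])

```text
time: 15.75
position: [555.0, 228.9, 124.9]
tool_rot: [[-0.973, 0.23, -0.0], [0.23, 0.973, 0.0], [0.0, 0.0, -1.0]]
ft_force: [-0.1, 0.3, -1.4]
width: 62.7
```

Call:
drive_tool([
  [[0.05,0,0,-0.001,0,0,0],[0.05,0,0,0,0,0,0],[0.05,0,0,-0.001,0,0,0],[0.05,0,0,0,0,0,0],[0.05,0,0,0,0,0,0]],
])

```text
time: 16.38
position: [555.0, 228.8, 122.9]
tool_rot: [[-0.973, 0.23, -0.0], [0.23, 0.973, -0.0], [0.0, -0.0, -1.0]]
ft_force: [0.3, -0.2, -1.5]
width: 62.7
```

```bash
python3 - <<'E'
from h import *
from fit2 import fits
s=shot('side');o=r.get_obs();print(o['position'].round(1),o['ft_force'].round(1),o['tool_rot'][:,2].round(4)); fits(cloud(s),s['pixels'],92)
E
```

```text
[555.1 228.9 122.9] [-0.1 -0.  -1.7] [ 1.e-04  0.e+00 -1.e+00]
pot 750 [554.03 230.01] [] 0.41
cap z med 151.7 851 low z 95.2
twin 835 [553.84 229.91] [] 0.43
twin tilt (at z0=88) 835 [553.74 229.65] [0.004  0.0096] 0.43
```

Call:
drive_tool([
  [[0.05,0,0,-0.001,0,0,0],[0.05,0,0,0,0,0,0],[0.05,0,0,0,0,0,0],[0.05,0,0,0,0,0,0],[0.05,0,0,0,0,0,0]],
])

```text
time: 17.05
position: [555.0, 228.9, 121.9]
tool_rot: [[-0.973, 0.23, 0.0], [0.23, 0.973, -0.0], [-0.0, 0.0, -1.0]]
ft_force: [0.7, 0.5, -2.1]
width: 63.0
```

Call:
drive_tool([
  [[0.05,0,0,-0.0005,0,0,0],[0.05,0,0,0,0,0,0],[0.05,0,0,0,0,0,0],[0.05,0,0,0,0,0,0],[0.05,0,0,0,0,0,0]],
])

```text
time: 17.68
position: [555.0, 228.9, 121.4]
tool_rot: [[-0.973, 0.23, 0.0], [0.23, 0.973, 0.0], [-0.0, 0.0, -1.0]]
ft_force: [-0.4, -0.7, -1.8]
width: 63.0
```

Call:
drive_tool([
  [[0.05,0,0,-0.0005,0,0,0],[0.05,0,0,0,0,0,0],[0.05,0,0,0,0,0,0],[0.05,0,0,0,0,0,0],[0.05,0,0,0,0,0,0]],
])

```text
time: 18.3
position: [555.2, 228.9, 121.1]
tool_rot: [[-0.973, 0.23, 0.0], [0.23, 0.973, 0.0], [-0.0, 0.0, -1.0]]
ft_force: [-0.4, -0.1, 0.9]
width: 63.1
```

Call:
drive_tool([
  [[0.05,0,0,-0.0003,0,0,0],[0.05,0,0,0,0,0,0],[0.05,0,0,0,0,0,0],[0.05,0,0,0,0,0,0],[0.05,0,0,0,0,0,0]],
])

```text
time: 18.92
position: [555.2, 228.9, 121.0]
tool_rot: [[-0.973, 0.23, 0.0], [0.23, 0.973, 0.0], [-0.0, 0.0, -1.0]]
ft_force: [-0.7, -1.2, 5.3]
width: 62.7
```

```bash
python3 - <<'E'
from h import *
from fit2 import fits
s=shot('side');o=r.get_obs();print(o['position'].round(1),o['ft_force'].round(1),o['ft_torque'].round(2)); fits(cloud(s),s['pixels'],92)
E
```

```text
[555.3 228.9 121. ] [-0.6 -0.7  6. ] [-0.29  0.22 -0.08]
pot 743 [554.06 229.94] [] 0.41
cap z med 149.9 839 low z 95.3
twin 817 [554.   229.93] [] 0.46
twin tilt (at z0=86) 817 [553.83 229.71] [0.0058 0.008 ] 0.46
```

Call:
drive_tool([
  [[0.065,0,0,0,0,0,0],[0.067,0,0,0,0,0,0],[0.07,0,0,0,0,0,0],[0.076,0,0,0,0,0,0],[0.076,0,0,0,0,0,0]],
])

```text
time: 19.6
position: [555.0, 228.9, 120.5]
tool_rot: [[-0.973, 0.23, -0.0], [0.23, 0.973, 0.0], [0.0, -0.0, -1.0]]
ft_force: [0.3, -0.1, -0.7]
width: 76.2
```

Call:
drive_tool([
  [[0.076,0,0,0.005,0,0,0],[0.076,0,0,0.015,0,0,0],[0.076,0,0,0.03,0,0,0],[0.076,0,0,0.03,0,0,0],[0.076,0,0,0,0,0,0]],
])

```text
time: 20.23
position: [557.2, 229.6, 204.2]
tool_rot: [[-0.973, 0.23, 0.006], [0.23, 0.973, 0.003], [-0.005, 0.004, -1.0]]
ft_force: [-0.1, 0.3, -0.4]
width: 75.8
```

```bash
python3 - <<'E'
from h import *
from fit2 import fits
s=shot('side');t=shot('top');o=r.get_obs();print(o['position'].round(1),o['ft_force'].round(1),o['q'].round(2)); fits(cloud(s),s['pixels'],92)
W=cloud(s);T=cloud(t)
# bar: dark points with z>305 near (690,200)
for n,w in(('s',W),('t',T)):
    P=w.reshape(-1,3);Q=P[(abs(P[:,2]-318)<20)&(np.hypot(P[:,0]-692,P[:,1]-198)<65)&(P[:,0]>660)]
    c=Q.mean(0);u=np.linalg.svd(Q-c)[2][0];print(n,len(Q),c.round(1),((Q.min(0)+Q.max(0))/2).round(1),np.ptp(Q,axis=0).round(1),u.round(3),Q[:,2].max())
print((T[...,0]).shape)
E
```

```text
[555.  228.9 201.3] [-0.2  0.3 -0.4] [-0.6   0.48  0.19  1.93 -0.13  0.75  1.  ]
pot 754 [554.   229.97] [] 0.41
cap z med 149.7 1190 low z 96.0
twin 901 [553.91 229.9 ] [] 0.4
twin tilt (at z0=86) 901 [553.98 229.89] [-0.0021  0.0003] 0.41
s 914 [691.  202.  322.6] [693.8 197.6 314.8] [33.6 99.6 33.5] [0.23  0.973 0.006] 331.55721821676855
t 382 [691.3 196.  324.4] [693.3 197.  316.9] [ 33.6 100.3  37.4] [-0.215 -0.977 -0.001] 335.5607335673755
(480, 640)
```

Twin is seated: centres agree to 0.1 mm, the tilt is about 0.1°, and the cap is at z 150, as expected. Next is the press arm: lift, turn −90°, and go above the free +y part of the bar.

Call:
drive_tool([
  [[0.076,0,0,0.05,0,0,0],[0.076,0,0,0.05,0,0,-9],[0.05,0,0,0.05,0,0,-9],[0.045,0,0,0.05,0,0,-9],[0.045,0,0,0.01,0,0,-9]],
])

```text
time: 20.95
position: [556.4, 229.1, 413.7]
tool_rot: [[-0.648, 0.761, 0.005], [0.761, 0.648, 0.002], [-0.001, 0.005, -1.0]]
ft_force: [0.1, -0.3, -0.8]
width: 45.2
```

Call:
drive_tool([
  [[0.045,0.02,0,0,0,0,-9],[0.045,0.03,0,0,0,0,-9],[0.045,0.03,0,0,0,0,-9],[0.045,0.03,-0.001,0,0,0,-9],[0.045,0.035,-0.001,0,0,0,-9]],
])

```text
time: 21.58
position: [700.1, 227.1, 408.9]
tool_rot: [[0.079, 0.997, -0.003], [0.997, -0.079, -0.001], [-0.001, -0.003, -1.0]]
ft_force: [-0.2, -0.8, 0.4]
width: 44.9
```

Call:
drive_tool([
  [[0.045,0,0,0,0,0,-9],[0.045,0,0,0,0,0,0],[0.045,0,0,0,0,0,0],[0.045,0,0,0,0,0,0],[0.045,0,0,0,0,0,0]],
])

```text
time: 22.2
position: [699.8, 226.9, 410.9]
tool_rot: [[0.229, 0.973, 0.0], [0.973, -0.229, 0.0], [0.0, 0.0, -1.0]]
ft_force: [0.3, -0.6, 0.6]
width: 45.0
```

```bash
python3 - <<'E'
from h import *
t=shot('side');o=r.get_obs();print(o['position'].round(1),o['tool_rot'].round(3).tolist(),o['q'].round(2))
P=cloud(t).reshape(-1,3);X=np.array([.974,-.225]);d=P[:,:2]-[554,230];x=d@X;y=d@[.225,.974]
for a,b in((-48,-25),(25,48)):
    m=(y>a)&(y<b)&(abs(x-143)<22)&(P[:,2]>290)&(P[:,2]<345); Q=np.c_[x,P[:,2]][m]
    print(m.sum(),Q.min(0),Q.max(0))
    if m.sum()>20:
        from scipy.optimize import least_squares
        o=least_squares(lambda p:np.hypot(*(Q-p).T)-7,[143,322],loss='soft_l1');print(o.x,np.median(abs(o.fun)))
save(t,'bar.png',(90,120,300,320),2.6)
E
```

```text
[699.8 226.9 410.9] [[0.229, 0.973, 0.0], [0.973, -0.229, 0.001], [0.001, 0.0, -1.0]] [-0.72  0.53  0.59  1.39 -0.29  1.31 -0.36]
142 [136.48301352 318.41156784] [150.96121611 330.85651254]
[145.2449168  322.84079397] 0.5910803225409311
177 [136.20827969 317.54640392] [149.8671924  331.11534914]
[144.68597463 322.80681775] 0.5590299089228186
```

View pics/bar.png

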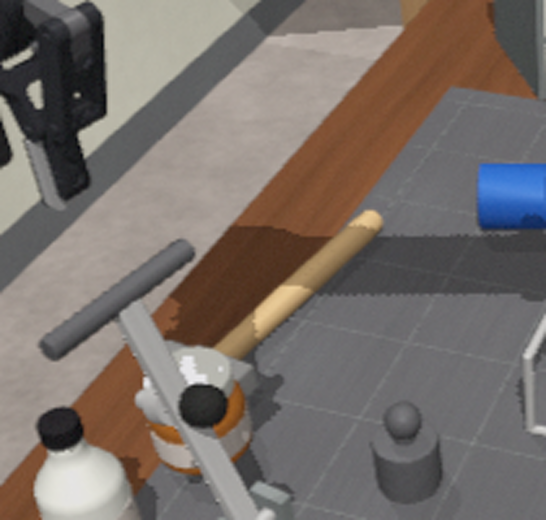

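Call:
drive_tool([
  [[0.045,0.002,-0.001,-0.03,0,0,0],[0.045,0,0,-0.03,0,0,0],[0.045,0,0,-0.025,0,0,0],[0.045,0,0,-0.02,0,0,0],[0.045,0,0,0,0,0,0]],
])

```text
time: 22.88
position: [701.0, 225.9, 303.8]
tool_rot: [[0.23, 0.973, -0.003], [0.973, -0.23, -0.001], [-0.002, -0.003, -1.0]]
ft_force: [0.1, -0.3, 0.2]
width: 45.2
```

Call:
drive_tool([
  [[0.03,0,0,0,0,0,0],[0.02,0,0,0,0,0,0],[0.005,0,0,0,0,0,0],[0.005,0,0,0,0,0,0],[0.005,0,0,0,0,0,0]],
])

```text
time: 23.5
position: [702.6, 225.9, 306.8]
tool_rot: [[0.23, 0.973, 0.002], [0.973, -0.23, 0.001], [0.001, 0.002, -1.0]]
ft_force: [-0.7, 0.0, 5.4]
width: 11.6
```

```bash
python3 - <<'E'
import numpy as np
b=np.radians(np.r_[110,np.arange(104,9,-6)])
X=-160*np.cos(b);Z=160*np.sin(b)
for i in range(1,len(b)):
    dX=X[i]-X[i-1];print(int(np.degrees(b[i]).round()),'%.4f %.4f %.4f'%(dX*.974/1e3,-dX*.227/1e3,(Z[i]-Z[i-1])/1e3))
E
```

```text
104 -0.0156 0.0036 0.0049
98 -0.0160 0.0037 0.0032
92 -0.0162 0.0038 0.0015
86 -0.0163 0.0038 -0.0003
80 -0.0162 0.0038 -0.0020
74 -0.0159 0.0037 -0.0038
68 -0.0154 0.0036 -0.0055
62 -0.0148 0.0034 -0.0071
56 -0.0140 0.0033 -0.0086
50 -0.0130 0.0030 -0.0101
44 -0.0119 0.0028 -0.0114
38 -0.0107 0.0025 -0.0126
32 -0.0094 0.0022 -0.0137
26 -0.0079 0.0018 -0.0146
20 -0.0064 0.0015 -0.0154
14 -0.0048 0.0011 -0.0160
```

Call:
drive_tool([
  [[0.005,-0.0156,0.0036,0.0049,0,0,0],[0.005,-0.016,0.0037,0.0032,0,0,0],[0.005,0,0,0,0,0,0],[0.005,-0.0162,0.0038,0.0015,0,0,0],[0.005,0,0,0,0,0,0]],
])

```text
time: 24.12
position: [659.2, 235.8, 320.1]
tool_rot: [[0.23, 0.973, 0.014], [0.973, -0.231, 0.001], [0.004, 0.013, -1.0]]
ft_force: [3.8, -2.0, 13.3]
width: 12.0
```

Call:
drive_tool([
  [[0.005,-0.0163,0.0038,-0.0003,0,0,0],[0.005,-0.0162,0.0038,-0.002,0,0,0],[0.005,-0.0159,0.0037,-0.0038,0,0,0],[0.005,0,0,0,0,0,0],[0.005,0,0,0,0,0,0]],
])

```text
time: 24.75
position: [608.3, 247.4, 314.7]
tool_rot: [[0.23, 0.973, 0.006], [0.973, -0.23, 0.002], [0.004, 0.005, -1.0]]
ft_force: [-5.0, -2.3, 22.7]
width: 11.5
```

Call:
drive_tool([
  [[0.005,-0.0154,0.0036,-0.0025,0,0,0],[0.005,-0.0148,0.0034,-0.0071,0,0,0],[0.005,-0.014,0.0033,-0.0086,0,0,0],[0.005,0,0,0,0,0,0],[0.005,0,0,0,0,0,0]],
])

```text
time: 25.38
position: [559.6, 258.2, 292.5]
tool_rot: [[0.229, 0.973, -0.005], [0.973, -0.229, 0.0], [-0.001, -0.004, -1.0]]
ft_force: [-9.3, -2.5, 14.4]
width: 11.9
```

Call:
drive_tool([
  [[0.005,-0.013,0.003,-0.0101,0,0,0],[0.005,-0.0119,0.0028,-0.0114,0,0,0],[0.005,-0.0107,0.0025,-0.0126,0,0,0],[0.005,0,0,0,0,0,0],[0.005,0,0,0,0,0,0]],
])

```text
time: 26.0
position: [520.8, 266.8, 255.2]
tool_rot: [[0.228, 0.974, -0.011], [0.974, -0.228, -0.002], [-0.004, -0.011, -1.0]]
ft_force: [-8.1, -0.6, 5.7]
width: 11.7
```

```bash
python3 - <<'E'
from h import *
from fit2 import fits
s=shot('side');o=r.get_obs();print(o['position'].round(1),o['ft_force'].round(1),o['q'].round(2));fits(cloud(s),s['pixels'],92)
save(s,'swing.png',(90,120,330,440),1.9)
E
```

```text
[520.8 266.9 255.2] [-8.3 -0.1  4.1] [-0.95  0.44  0.56  1.92 -0.3   0.88 -0.47]
pot 754 [554.04 229.96] [] 0.4
cap z med 150.0 1165 low z 96.4
twin 907 [553.86 229.87] [] 0.41
twin tilt (at z0=86) 907 [553.88 229.91] [-0.0006 -0.0013] 0.41
```

View pics/swing.png

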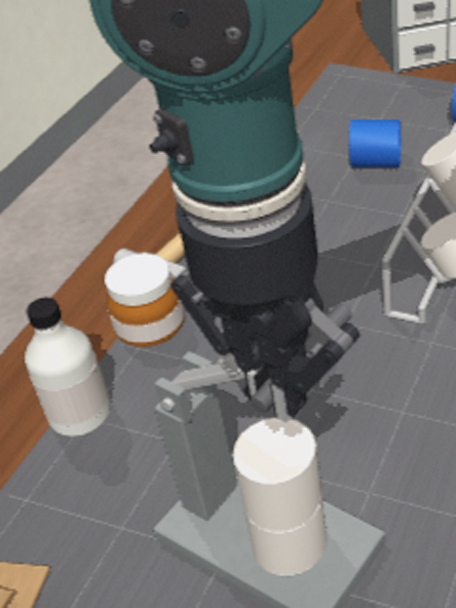

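Call:
drive_tool([
  [[0.005,-0.0094,0.0022,-0.0137,0,0,0],[0.005,-0.0079,0.0018,-0.0146,0,0,0],[0.005,-0.0064,0.0015,-0.0154,0,0,0],[0.005,-0.0048,0.0011,-0.011,0,0,0],[0.005,0,0,0,0,0,0]],
])

```text
time: 26.68
position: [493.1, 273.1, 200.1]
tool_rot: [[0.228, 0.974, -0.008], [0.974, -0.228, -0.003], [-0.004, -0.008, -1.0]]
ft_force: [-5.6, 0.1, 1.3]
width: 11.6
```

Call:
drive_tool([
  [[0.005,0,0,0,0,0,0],[0.005,-0.001,0,-0.004,0,0,0],[0.005,0,0,0,0,0,0],[0.005,0,0,0,0,0,0],[0.005,0,0,0,0,0,0]],
])

```text
time: 27.3
position: [492.0, 273.3, 196.4]
tool_rot: [[0.228, 0.974, -0.009], [0.974, -0.228, -0.002], [-0.004, -0.009, -1.0]]
ft_force: [-5.3, 0.4, 0.7]
width: 12.1
```

Call:
drive_tool([
  [[0.005,-0.001,0,-0.004,0,0,0],[0.005,-0.001,0,-0.004,0,0,0],[0.005,0,0,0,0,0,0],[0.005,0,0,0,0,0,0],[0.005,0,0,0,0,0,0]],
])

```text
time: 27.92
position: [490.1, 273.8, 188.6]
tool_rot: [[0.228, 0.974, -0.009], [0.974, -0.228, -0.001], [-0.003, -0.008, -1.0]]
ft_force: [-5.5, 1.0, 2.7]
width: 11.7
```

Call:
drive_tool([
  [[0.005,-0.001,0,-0.004,0,0,0],[0.005,0,0,0,0,0,0],[0.005,0,0,0,0,0,0],[0.005,0,0,0,0,0,0],[0.005,0,0,0,0,0,0]],
])

```text
time: 28.55
position: [489.3, 273.9, 184.9]
tool_rot: [[0.228, 0.974, -0.008], [0.974, -0.228, -0.001], [-0.003, -0.008, -1.0]]
ft_force: [-6.8, 1.7, 2.6]
width: 11.5
```

Call:
drive_tool([
  [[0.005,0,0,-0.004,0,0,0],[0.005,0,0,0,0,0,0],[0.005,0,0,0,0,0,0],[0.005,0,0,0,0,0,0],[0.005,0,0,0,0,0,0]],
])

```text
time: 29.18
position: [488.6, 274.1, 180.9]
tool_rot: [[0.227, 0.974, -0.01], [0.974, -0.228, -0.001], [-0.003, -0.009, -1.0]]
ft_force: [-8.3, 0.7, 4.6]
width: 11.9
```

Call:
drive_tool([
  [[0.005,-0.001,0,-0.003,0,0,0],[0.005,0,0,0,0,0,0],[0.005,0,0,0,0,0,0],[0.005,0,0,0,0,0,0],[0.005,0,0,0,0,0,0]],
])

```text
time: 29.8
position: [488.0, 274.2, 177.6]
tool_rot: [[0.228, 0.974, -0.009], [0.974, -0.228, -0.001], [-0.003, -0.009, -1.0]]
ft_force: [-5.5, 2.1, 0.9]
width: 11.8
```

Call:
drive_tool([
  [[0.005,-0.001,0,-0.003,0,0,0],[0.005,0,0,0,0,0,0],[0.005,0,0,0,0,0,0],[0.005,0,0,0,0,0,0],[0.005,0,0,0,0,0,0]],
])

```text
time: 30.42
position: [487.6, 274.3, 174.7]
tool_rot: [[0.228, 0.974, -0.008], [0.974, -0.228, -0.001], [-0.002, -0.007, -1.0]]
ft_force: [-4.8, 1.2, 0.6]
width: 11.6
```

Call:
drive_tool([
  [[0.005,0,0,-0.003,0,0,0],[0.005,0,0,0,0,0,0],[0.005,0,0,0,0,0,0],[0.005,0,0,0,0,0,0],[0.005,0,0,0,0,0,0]],
])

```text
time: 31.05
position: [487.2, 274.4, 171.7]
tool_rot: [[0.228, 0.974, -0.008], [0.974, -0.228, -0.001], [-0.002, -0.008, -1.0]]
ft_force: [-5.5, 1.6, 1.4]
width: 12.1
```

```bash
python3 - <<'E'
from h import *
from fit2 import fits
s=shot('side');t=shot('top');o=r.get_obs();print(o['position'].round(1),o['ft_force'].round(1),o['ft_torque'].round(2))
np.savez('/tmp/hover.npz',w=cloud(s),px=s['pixels']);fits(cloud(s),s['pixels'],92)
save(s,'foot.png',(170,290,300,440),4)
E
```

```text
[487.2 274.4 171.7] [-5.7  1.6  1.7] [0.32 0.91 0.12]
pot 741 [554.02 229.96] [] 0.42
cap z med 189.4 73 low z 95.0
twin 945 [553.38 229.62] [] 0.6
twin tilt (at z0=124) 945 [553.36 229.6 ] [-0.0335 -0.0223] 0.63
```

View pics/foot.png

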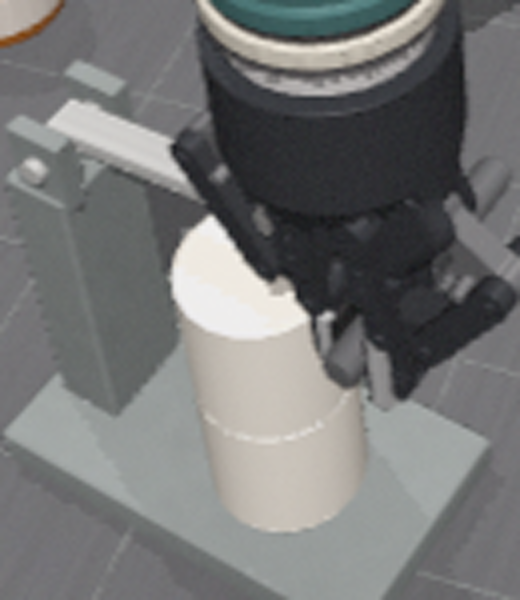

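Call:
drive_tool([
  [[0.005,0,0,-0.003,0,0,0],[0.005,0,0,0,0,0,0],[0.005,0,0,0,0,0,0],[0.005,0,0,0,0,0,0],[0.005,0,0,0,0,0,0]],
])

```text
time: 31.78
position: [486.8, 274.5, 168.7]
tool_rot: [[0.228, 0.974, -0.009], [0.974, -0.228, -0.001], [-0.003, -0.009, -1.0]]
ft_force: [-6.9, 1.8, 2.1]
width: 11.7
```

Call:
drive_tool([
  [[0.005,0,0,-0.003,0,0,0],[0.005,0,0,0,0,0,0],[0.005,0,0,0,0,0,0],[0.005,0,0,0,0,0,0],[0.005,0,0,0,0,0,0]],
])

```text
time: 32.4
position: [486.6, 274.6, 165.8]
tool_rot: [[0.227, 0.974, -0.009], [0.974, -0.227, -0.0], [-0.003, -0.009, -1.0]]
ft_force: [-7.5, 2.0, 3.2]
width: 12.1
```

Call:
drive_tool([
  [[0.005,0,0,-0.003,0,0,0],[0.005,0,0,0,0,0,0],[0.005,0,0,0,0,0,0],[0.005,0,0,0,0,0,0],[0.005,0,0,0,0,0,0]],
])

```text
time: 33.02
position: [486.3, 274.6, 162.8]
tool_rot: [[0.227, 0.974, -0.01], [0.974, -0.227, -0.0], [-0.003, -0.009, -1.0]]
ft_force: [-8.7, 2.8, 2.8]
width: 11.7
```

```bash
python3 - <<'E'
from h import *
s=shot('side');o=r.get_obs();print(o['position'].round(1),o['ft_force'].round(1),o['joint_torque'].round(2))
w=cloud(s);P=w.reshape(-1,3);d=P[:,:2]-[554,230];x=d@[.974,-.225];y=d@[.225,.974]
m=(abs(y)<10)&(P[:,2]>165)&(P[:,2]<215)&(x>5)&(x<100)
for a in range(5,100,10):
    k=m&(abs(x-a-5)<5)
    if k.sum()>3: print(a+5,k.sum(),np.percentile(P[k,2],[5,50,95]).round(1))
E
```

```text
[486.3 274.6 162.8] [-8.2  1.8  4.9] [  3.57 -39.88   8.56 -15.88   0.44  -1.57  -0.1 ]
20 10 [180.1 183.  186.1]
30 39 [180.  186.6 188.4]
40 68 [179.7 186.4 188.3]
50 68 [180.1 186.1 187.5]
60 72 [179.9 185.5 187. ]
70 69 [180.4 185.1 186.7]
80 52 [183.6 185.1 186.7]
90 16 [183.6 184.8 186.2]
```

Call:
drive_tool([
  [[0.005,-0.001,0,-0.003,0,0,0],[0.005,0,0,0,0,0,0],[0.005,0,0,0,0,0,0],[0.005,0,0,0,0,0,0],[0.005,0,0,0,0,0,0]],
])

```text
time: 33.7
position: [486.0, 274.7, 159.8]
tool_rot: [[0.228, 0.974, -0.009], [0.974, -0.228, -0.0], [-0.002, -0.009, -1.0]]
ft_force: [-5.1, 3.4, 1.5]
width: 11.8
```

Call:
drive_tool([
  [[0.005,0,0,-0.003,0,0,0],[0.005,0,0,0,0,0,0],[0.005,0,0,0,0,0,0],[0.005,0,0,0,0,0,0],[0.005,0,0,0,0,0,0]],
])

```text
time: 34.33
position: [485.9, 274.6, 156.7]
tool_rot: [[0.228, 0.974, -0.009], [0.974, -0.228, -0.0], [-0.002, -0.009, -1.0]]
ft_force: [-4.8, 3.2, 2.7]
width: 11.9
```

Call:
drive_tool([
  [[0.005,0,0,-0.003,0,0,0],[0.005,0,0,0,0,0,0],[0.005,0,0,0,0,0,0],[0.005,0,0,0,0,0,0],[0.005,0,0,0,0,0,0]],
])

```text
time: 34.95
position: [485.8, 274.7, 153.9]
tool_rot: [[0.228, 0.974, -0.009], [0.974, -0.228, -0.0], [-0.002, -0.009, -1.0]]
ft_force: [-6.7, 3.2, 2.7]
width: 11.5
```

Call:
drive_tool([
  [[0.005,0,0,-0.003,0,0,0],[0.005,0,0,0,0,0,0],[0.005,0,0,0,0,0,0],[0.005,0,0,0,0,0,0],[0.005,0,0,0,0,0,0]],
])

```text
time: 35.58
position: [485.8, 274.7, 151.2]
tool_rot: [[0.228, 0.974, -0.009], [0.974, -0.228, 0.0], [-0.002, -0.009, -1.0]]
ft_force: [-7.4, 2.3, 5.4]
width: 11.7
```

Call:
drive_tool([
  [[0.005,0,0,-0.003,0,0,0],[0.005,0,0,0,0,0,0],[0.005,0,0,0,0,0,0],[0.005,0,0,0,0,0,0],[0.005,0,0,0,0,0,0]],
])

```text
time: 36.2
position: [485.8, 274.7, 148.4]
tool_rot: [[0.227, 0.974, -0.009], [0.974, -0.227, 0.0], [-0.002, -0.009, -1.0]]
ft_force: [-8.2, 1.6, 7.3]
width: 12.0
```

```bash
python3 - <<'E'
from h import *
s=shot('side');o=r.get_obs();print(o['position'].round(1),o['ft_force'].round(1))
w=cloud(s);P=w.reshape(-1,3);d=P[:,:2]-[554,230];x=d@[.974,-.225];y=d@[.225,.974]
m=(abs(y)<10)&(P[:,2]>165)&(P[:,2]<215)&(x>5)&(x<100)
for a in range(5,100,10):
    k=m&(abs(x-a-5)<5)
    if k.sum()>3: print(a+5,k.sum(),np.percentile(P[k,2],[5,50,95]).round(1))
E
```

```text
[485.8 274.7 148.4] [-8.5  2.9  8. ]
30 71 [175.9 182.3 184.1]
40 75 [176.  182.4 184.3]
50 71 [177.3 182.7 184.5]
60 73 [178.5 183.4 185.2]
70 70 [178.3 184.3 185.5]
80 55 [182.1 184.7 186.1]
90 17 [183.1 184.6 185.8]
```

Call:
drive_tool([
  [[0.005,0,0,-0.003,0,0,0],[0.005,0,0,0,0,0,0],[0.005,0,0,0,0,0,0],[0.005,0,0,0,0,0,0],[0.005,0,0,0,0,0,0]],
])

```text
time: 36.88
position: [485.9, 274.7, 145.7]
tool_rot: [[0.227, 0.974, -0.009], [0.974, -0.227, 0.001], [-0.002, -0.009, -1.0]]
ft_force: [-8.0, 2.5, 8.5]
width: 12.1
```

Call:
drive_tool([
  [[0.005,0.001,0,-0.002,0,0,0],[0.005,0,0,0,0,0,0],[0.005,0,0,0,0,0,0],[0.005,0,0,0,0,0,0],[0.005,0,0,0,0,0,0]],
])

```text
time: 37.5
position: [486.0, 274.7, 143.8]
tool_rot: [[0.227, 0.974, -0.011], [0.974, -0.227, 0.0], [-0.002, -0.011, -1.0]]
ft_force: [-10.9, 2.0, 11.9]
width: 11.6
```

Call:
drive_tool([
  [[0.005,-0.0015,0,0.001,0,0,0],[0.016,0,0,0,0,0,0],[0.022,0,0,0,0,0,0],[0.026,0,0,0,0,0,0],[0.026,0,0,0,0,0,0]],
])

```text
time: 38.12
position: [490.8, 273.0, 145.1]
tool_rot: [[0.231, 0.973, 0.001], [0.973, -0.231, -0.0], [-0.0, 0.001, -1.0]]
ft_force: [0.2, 0.2, -0.6]
width: 26.1
```

Call:
drive_tool([
  [[0.026,0,0,0.003,0,0,0],[0.026,0,0,0.006,0,0,0],[0.026,0,0,0.01,0,0,0],[0.026,0,0,0.02,0,0,0],[0.026,0,0,0.02,0,0,0]],
])

```text
time: 38.75
position: [490.1, 273.4, 205.3]
tool_rot: [[0.23, 0.973, 0.0], [0.973, -0.23, 0.0], [0.0, 0.0, -1.0]]
ft_force: [0.7, 0.9, -0.8]
width: 25.7
```

Call:
drive_tool([
  [[0.026,0,0,0.05,0,0,0],[0.026,-0.02,0,0.05,0,0,0],[0.026,-0.02,0.03,0.02,0,0,0],[0.026,0,0.05,0,0,0,0],[0.026,0,0,0,0,0,0]],
])

```text
time: 39.38
position: [448.7, 358.8, 325.0]
tool_rot: [[0.222, 0.975, 0.001], [0.975, -0.222, 0.003], [0.003, 0.0, -1.0]]
ft_force: [-0.5, -0.1, -0.9]
width: 26.2
```

```bash
python3 - <<'E'
from h import *
from fit2 import fits
s=shot('side');o=r.get_obs();print(o['position'].round(1),o['ft_force'].round(1))
w=cloud(s);P=w.reshape(-1,3);d=P[:,:2]-[554,230];x=d@[.974,-.225];y=d@[.225,.974]
m=(abs(y)<10)&(P[:,2]>155)&(P[:,2]<215)
for a in range(-65,100,20):
    k=m&(abs(x-a-5)<5)
    if k.sum()>3: print(a+5,k.sum(),np.percentile(P[k,2],[5,50,95]).round(1))
Q=w.copy();Q[w[...,2]>147]=np.nan;fits(Q,s['pixels'],92)
save(s,'final.png',(150,200,390,440),2.4)
E
```

```text
[449.3 355.6 324.6] [ 0.6 -0.  -0.2]
-40 41 [178.4 183.5 185. ]
0 14 [162.5 169.6 176.2]
20 35 [176.  183.4 185.3]
40 38 [177.1 183.3 185.5]
60 69 [177.8 184.2 185.7]
80 80 [158.7 183.9 186.4]
pot 727 [554.23 229.85] [] 0.4
cap z med 144.6 85 low z 93.9
twin 789 [554.58 229.65] [] 0.43
twin tilt (at z0=80) 789 [554.43 229.76] [ 0.004  -0.0029] 0.45
```

View pics/final.png

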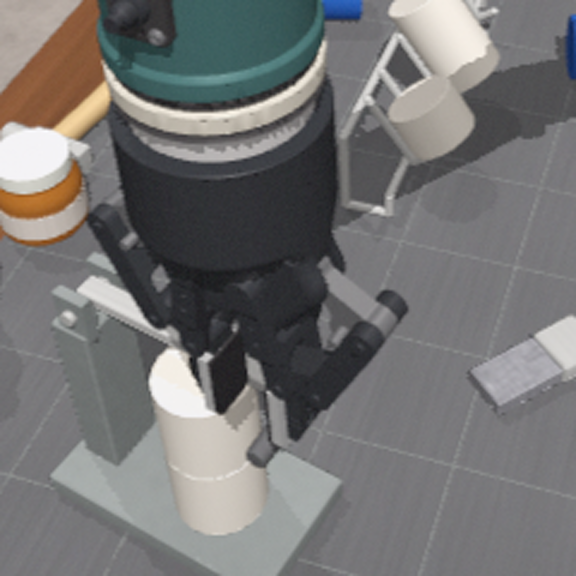

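The view shows the twin stacked and the beam down, with the gripper raised in front of it. The beam slope of about −0.5° suggests the arm rose a little on release. To make sure the foot bears, I'll press once more from above with closed fingertips, which can't drag the bar up.

Call:
drive_tool([
  [[0.0,0.011,-0.03,0,0,0,0],[0.0,0.016,-0.03,0,0,0,0],[0.0,0.016,-0.022,-0.03,0,0,0],[0.0,0,0,-0.04,0,0,0],[0.0,0,0,-0.04,0,0,0]],
])

```text
time: 40.05
position: [493.6, 269.3, 213.7]
tool_rot: [[0.233, 0.972, 0.001], [0.972, -0.233, -0.0], [0.0, 0.001, -1.0]]
ft_force: [0.3, 0.4, 0.1]
width: -0.0
```

Call:
drive_tool([
  [[0.0,0,0,-0.01,0,0,0],[0.0,0,0,-0.008,0,0,0],[0.0,0,0,0,0,0,0],[0.0,0,0,0,0,0,0],[0.0,0,0,0,0,0,0]],
])

```text
time: 40.67
position: [493.5, 271.8, 197.0]
tool_rot: [[0.23, 0.973, 0.001], [0.973, -0.23, 0.001], [0.001, 0.001, -1.0]]
ft_force: [-0.8, -0.3, -0.1]
width: 0.1
```

Call:
drive_tool([
  [[0.0,0,0,-0.003,0,0,0],[0.0,0,0,0,0,0,0],[0.0,0,0,-0.003,0,0,0],[0.0,0,0,0,0,0,0],[0.0,0,0,0,0,0,0]],
])

```text
time: 41.3
position: [493.0, 271.4, 190.0]
tool_rot: [[0.23, 0.973, -0.0], [0.973, -0.23, -0.0], [-0.0, -0.0, -1.0]]
ft_force: [0.8, -0.2, -0.1]
width: 0.1
```

Call:
drive_tool([
  [[0.0,0,0,-0.003,0,0,0],[0.0,0,0,0,0,0,0],[0.0,0,0,-0.003,0,0,0],[0.0,0,0,0,0,0,0],[0.0,0,0,0,0,0,0]],
])

```text
time: 41.92
position: [493.2, 271.5, 184.3]
tool_rot: [[0.23, 0.973, 0.0], [0.973, -0.23, 0.0], [0.0, 0.0, -1.0]]
ft_force: [-0.9, -0.8, 2.9]
width: 0.0
```

Call:
drive_tool([
  [[0.0,0,0,-0.003,0,0,0],[0.0,0,0,0,0,0,0],[0.0,0,0,0,0,0,0],[0.0,0,0,0,0,0,0],[0.0,0,0,0,0,0,0]],
])

```text
time: 42.55
position: [493.1, 271.6, 181.4]
tool_rot: [[0.23, 0.973, 0.0], [0.973, -0.23, 0.0], [0.0, -0.0, -1.0]]
ft_force: [-1.5, 0.1, 4.6]
width: 0.1
```

Call:
drive_tool([
  [[0.0,0,0,-0.003,0,0,0],[0.0,0,0,0,0,0,0],[0.0,0,0,0,0,0,0],[0.0,0,0,0,0,0,0],[0.0,0,0,0,0,0,0]],
])

```text
time: 43.18
position: [493.0, 271.6, 178.6]
tool_rot: [[0.23, 0.973, -0.0], [0.973, -0.23, 0.001], [0.0, -0.0, -1.0]]
ft_force: [-0.9, 0.6, 6.4]
width: 0.3
```

Call:
drive_tool([
  [[0.0,0,0,-0.003,0,0,0],[0.0,0,0,0,0,0,0],[0.0,0,0,-0.001,0,0,0],[0.0,0,0,0,0,0,0],[0.0,0,0,0,0,0,0]],
])

```text
time: 43.8
position: [493.0, 271.6, 175.0]
tool_rot: [[0.23, 0.973, -0.0], [0.973, -0.23, 0.001], [0.001, -0.001, -1.0]]
ft_force: [-1.8, 0.3, 9.9]
width: 0.1
```

Call:
drive_tool([
  [[0.0,0,0,0.001,0,0,0],[0.0,0,0,0.001,0,0,0],[0.0,0,0,0.001,0,0,0],[0.0,0,0,0.001,0,0,0],[0.0,0,0,0.001,0,0,0]],
])

```text
time: 44.42
position: [493.0, 271.5, 179.0]
tool_rot: [[0.23, 0.973, -0.0], [0.973, -0.23, -0.0], [-0.0, -0.0, -1.0]]
ft_force: [-1.0, 0.6, 2.9]
width: -0.1
```

Call:
drive_tool([
  [[0.0,0,0,0.005,0,0,0],[0.0,0,0,0.03,0,0,0],[0.0,0,0,0.06,0,0,0],[0.0,-0.02,0.05,0.06,0,0,0],[0.0,-0.02,0.05,0,0,0,0]],
])

```text
time: 45.05
position: [460.8, 360.5, 325.3]
tool_rot: [[0.234, 0.972, 0.008], [0.972, -0.234, 0.006], [0.007, 0.006, -1.0]]
ft_force: [0.2, 0.5, -0.2]
width: -0.1
```

Call:
drive_tool([
  [[0.0,-0.02,0.05,0,0,0,0],[0.0,0,0.05,0,0,0,0],[0.0,0,0.05,0,0,0,0],[0.0,0,0,0,0,0,0],[0.0,0,0,0,0,0,0]],
])

```text
time: 45.68
position: [437.8, 509.0, 320.0]
tool_rot: [[0.23, 0.973, 0.0], [0.973, -0.23, -0.002], [-0.002, 0.001, -1.0]]
ft_force: [0.7, 0.2, -0.5]
width: -0.2
```

```bash
python3 - <<'E'
from h import *
from fit2 import fits
s=shot('side');o=r.get_obs();print(o['position'].round(1),o['ft_force'].round(1))
w=cloud(s);P=w.reshape(-1,3);d=P[:,:2]-[554,230];x=d@[.974,-.225];y=d@[.225,.974]
m=(abs(y)<7)&(P[:,2]>170)&(P[:,2]<215)
for a in range(-65,100,20):
    k=m&(abs(x-a-5)<5)
    if k.sum()>3: print(a+5,k.sum(),np.percentile(P[k,2],[5,50,95]).round(1))
Q=w.copy();Q[w[...,2]>147]=np.nan;fits(Q,s['pixels'],92)
save(s,'final2.png',(150,250,390,440),2.6)
E
python3 - <<'E'
exec(open('fit.py').read().split('for y in')[0])
fit(-240,95,'tall');fit(-144,45,'short')
E
```

```text
[438.2 508.2 320.3] [ 0.8  0.1 -0.8]
-60 79 [176.9 182.4 184.4]
-40 74 [177.7 182.5 184.6]
-20 107 [178.1 184.8 194.7]
0 46 [170.7 195.4 211.4]
20 66 [177.8 183.8 185.7]
40 61 [176.7 183.9 185.6]
60 39 [182.4 184.3 186. ]
pot 681 [554.29 229.86] [] 0.44
cap z med 144.3 98 low z 94.4
twin 779 [554.7  229.73] [] 0.44
twin tilt (at z0=80) 779 [554.46 229.78] [ 0.0063 -0.0015] 0.41
tall 95 2480 yaw -0.4 mouth [ 500.6 -240.3   43.1] med|d| 1.06 2815.0
short 45 1906 yaw -0.1 mouth [ 501.5 -145.8   43.6] med|d| 1.54 11236.0
```

View pics/final2.png

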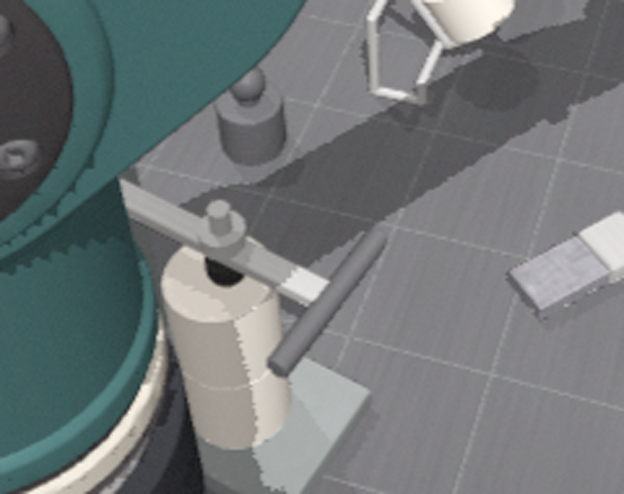

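The black foot rests on the upturned pot at crop (225,265), the stack is aligned, and the robot is clear of everything. Handing in.

```bash
python3 -c "
from plant import r
print(r.finish_job())"
```

```text
the job is handed in; nothing more can be done
None
```

The job is handed in at about 46 s. The twin stands mouth-down on the pot, the press arm is down on it, and the robot is clear; `finish_job()` gave no verdict. I took the twin from the rack's right-hand cradle and set it down by feel.

**Last checks:**
- **Twin on the pot:** the centres agree within about 0.5 mm, the twin's tilt is under 0.5°, and the pot has not moved measurably.
- **Rack:** the short and tall pots are within 1 mm of their starts.
- **Foot on the twin:** the last picture shows the foot on the twin. While I pressed the arm, the force at the bar rose about 0.6–0.9 N per mm, up to 9.9 N. I could not measure the foot's remaining force directly; the hinge friction should hold up to about 5 N.

**What went wrong on the way:**
- **First descent on the twin:** with the gripper fully open, it jammed, most likely its knuckles on the tall pot, at up to about 80 N at the wrist. I could not tell whether that broke the 40 N limit on the gripper's body. It pushed the twin about 4 mm in its cradle. I backed off and took the twin with a narrower opening and a shallower grip.
- **First release of the bar:** the arm may have risen slightly, so I pressed the bar down once more with closed fingertips and lifted straight off.

I viewed 11 pictures, one over the budget.

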